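# Lock the lamp slide with its pin

## Task

Get the examination lamp ready for clinic: push its slide along the bakelite base until the hole in the slide lies under the hole in the fixed bracket, then take the locking pin from its wooden stand and put it down through both holes until its collar sits flat on the bracket. Let go of the pin and leave the basin, the otoscope and the two specula where they are.

Things in the scene. Friction and masses are not known exactly. Their poses are not given: they have to be found in the camera images.
- lamp_base: dark brown bakelite lamp base, fixed to the trolley, 140 (x) x 240 (y) x 30 mm high with a brown rocker switch on its robot side; origin at the centre of its underside, y runs along the slide's track. At its +y end a nickel bracket stands on the far (+x) edge, top 78 mm above the trolley, and reaches over the track with a 46 mm square, 12 mm thick flange that has a round hole
- eye (a point): centre of the round hole in the bracket flange, at the flange's top face (78 mm above the trolley; in lamp_base's frame x 0, y 75 mm). Hole 18 mm diameter, 12 mm deep, with 2 mm chamfer; its underside is 20 mm above the slide's top. Axes as lamp_base, z up
- slide (a joint): travel of the lamp slide along lamp_base's +y, 0 to 0.09 m; stays where it is left (about 2 N to move). The slide is a nickel plate 60 (x) x 150 (y) x 16 mm, top 46 mm above the trolley, with a round hole at its +y end and the lamp tube at its -y end
- slide_hole (a point): centre of the round hole through the slide plate, at the plate's top face (46 mm above the trolley). 20 mm diameter, 16 mm deep with 2 mm chamfer; below it is the solid bakelite
- lamp_tube (a point): point on the axis of the upright brass lamp tube on the slide, 80 mm above the trolley, 95 mm from slide_hole towards -y of the base. Tube 34 mm diameter, from 54 to 101 mm above the trolley, on a 44 mm wide collar (46 to 54 mm), with a domed glass lens on top reaching 115 mm. Hold or push it to move the slide
- pin: locking pin, 98 mm long, standing upright in the stand at the start; origin at the centre of its lower tip, z up along it. Steel shank 14 mm diameter, 44 mm long with a tapered end (5 mm taper to 8 mm diameter), then a steel collar 34 mm diameter, 6 mm thick (44 to 50 mm), then a round black grip 26 mm diameter, 48 mm long (50 to 98 mm). When hanging in the stand its tip is 6 mm above the trolley
- pin_collar (a point): centre of the underside of the pin's collar, 44 mm above its tip
- pin_stand: dark wooden block 70 x 70 x 50 mm, fixed to the trolley, with an 18 mm hole, 47 mm deep, in the middle of its top in which the pin stands; origin at the centre of its underside
- basin: white enamel basin, 150 mm wide at the rim, 45 mm high; origin at the centre of its underside; bystander
- otoscope: brass otoscope lying down, 150 mm long along its x, about 40 mm high; bystander
- speculum0: black ear speculum, cone 46 mm high, 32 mm wide foot, standing; origin under its centre; bystander
- speculum1: a second black ear speculum, the same; bystander
There are look-alikes about, which are no part of the job. What is meant by the pin is not orange, red or yellow, and is the larger of those in its own colour.

How it is judged:
At the end, for the whole second after the job is handed in: The pin is through the bracket flange and in the slide's hole: its collar within 3 mm of the bracket's top face, its tip within 5 mm of the bracket hole's axis, upright within 0.08 rad and at rest; the slide's hole is within 7 mm of the bracket hole's axis (horizontal distance between slide_hole and eye below 0.007 m and horizontal distance between pin and eye below 0.005 m and z of pin_collar in the frame of eye between -0.003 and 0.003 m and angle between pin's own z axis and vertical below 0.08 rad and linear speed of pin below 0.01 m/s); the robot touches nothing.
It fails at once if the basin moves more than 25 mm from its place (distance of basin from where it was at the start of the episode above 0.025 m).
It fails at once if the otoscope moves more than 25 mm from its place (distance of otoscope from where it was at the start of the episode above 0.025 m).
It fails at once if the speculum0 moves more than 25 mm from its place (distance of speculum0 from where it was at the start of the episode above 0.025 m).
It fails at once if the speculum1 moves more than 25 mm from its place (distance of speculum1 from where it was at the start of the episode above 0.025 m).
It fails at once if a speculum is tipped over (angle between any of speculum0, speculum1's own z axis and vertical above 0.7 rad).
It also fails if it takes over 54 s, if anything falls off the work surface, if the arm or the gripper's body presses on something with over 40 N, if the wrist force passes 120 N, or if a joint passes its speed limit or range.

## Robot

A 6-joint arm with a two-finger parallel gripper is mounted at the origin on the work surface. World frame = base frame: x ahead of the robot, y to its left, z up, the work surface at z = 0. Lengths are in m, angles in rad, forces in N, time in s.
With the tool pointing down it reaches from about 0.25 to 0.85 m from the base axis. Payload 12.5 kg.
Tool frame: the origin (TCP) lies at the very end of the fingers, on their centre line; the grasp point (between the pads) lies 19 mm behind it; z points along the fingers, y is the line along which they close (so a half turn about z gives the same grasp; the last joint's range is limited). The gripper opens to 93 mm and grips with 3 to 60 N. Pads are 15 mm wide; open, the fingers measure 128 mm over their backs; the gripper's body (75 mm by 188 mm) begins 65 mm behind the grasp point.
Start: joints at [-1.331, 0.351, 1.652, -0, 1.139, -0.085], TCP at [0.176, -0.521, 0.219] pointing down, gripper open.
Joint ranges: [-2.75, 2.75], [-0.79, 2.1], [0.01, 2.65], [-1.57, 4.71], [0.07, 3.14], [-2.87, 2.87]. Speed limits (rad/s): [2.22, 2.22, 2.79, 3.14, 3.14, 3.14].

## Interface

Orientations are given as a 3x3 rotation matrix whose columns are the frame's x, y, z axes.
In Python, from bench import bot gives the robot as it stands.
- The arm moves only by the shell command python3 -m handwheel 'ROWS' [FORCE]. ROWS is JSON, a list of rows, each an object with "xyz": the shift along the tool's x, y, z in m, a list of three; "twist": the turn, a rotation vector about the tool's x, y, z in rad, a list of three; "fingers": the opening, from 0 (shut) to 1 (fully open). In form: [{"xyz": [dx, dy, dz], "twist": [wx, wy, wz], "fingers": fingers}, ...]. A call has exactly 5 rows; each row shifts and turns the commanded pose from where the row before left it, along the tool's axes as they then stand; what a row does not reach is not made up. A row lasts 1/8 s, in which the tool goes at most 62.5 mm and 10.7 degrees, less where a joint would pass 70% of its speed; a pose out of reach is approached as far as the arm can. A call is refused whole if a number of a shift passes 0.0625 or a number of a turn 0.188, either way. A call with a gripper value outside its range is refused whole. The fingers move at their own pace and stop on an object; FORCE is the grip in N (left out, the last holds). Time passes only in rows, so rows that do not move let the fingers close, or fill a call up. It gives the time, the measured TCP pose, the force, the opening and the grip force at its end, in the units of the state.
- bot.observe(): the state, without advancing time (a new reading comes with each control period).
- bot.camera(name): name is "side" or "top" or "wrist"; returns a dict with "img" (480x640x3 uint8, red, green, blue), "intrinsics" (3x3 intrinsics, pixels), "k1" (the pictures are not rectified: a ray, as slopes to the right and down, at radius r is drawn at 1 + k1 r^2 times it, then the intrinsics apply), "position" and "orientation" of the camera in the world; the wrist camera has in their place "mount" (4x4, takes a point from camera to tool coordinates, whose origin is the TCP and whose axes are the flange's). Camera axes: x right, y up, looking along -z (the intrinsics and any distortion apply to the point x, -y, -z); pixel columns grow to the right and rows downward; lengths in m; the calibration is good to about 2 mm. A picture is of the moment at which its call begins: read the wrist's pose just before it. There is no depth.
- bot.close_job(): hands the job in; it is judged then, once.
The state is a dict: "time": time; "q": joint angles; "qd": joint speeds; "tau": joint torques, N m; "tcp_pos": TCP position; "ee_rot": TCP orientation; "force": force on the tool from outside, world axes, zero at the start; "moment": the same for the moment, N m; "finger_gap": finger opening in m; "finger_force": force on a finger pad.
Only numpy, scipy, OpenCV 4.12 (cv2) and the standard library are available. Lean on these libraries where they do the work, as an engineer would, in place of code of your own. Each camera call takes 0.05 s, during which the arm holds its last target. There are 200 camera calls.

## Working session

There is one attempt and no reset: what is moved stays moved. The work goes in short steps, Python scripts to look and compute and a shell command to move; the robot and the scene stay as the last step left them, time stands still between calls to the robot, and variables do not carry over. Pictures are saved under pics/ and viewed, at most 10 in all, crops included, and the job is handed in when it is done.

```bash
ls; mkdir -p pics; cat > h.py <<'E'
import numpy as np, cv2
from bench import bot
def grab(n):
    s=bot.observe(); c=bot.camera(n)
    if n=="wrist":
        T=np.eye(4);T[:3,:3]=s["ee_rot"];T[:3,3]=s["tcp_pos"];T=T@np.array(c["mount"]);c["position"]=T[:3,3];c["orientation"]=T[:3,:3]
    c["position"]=np.array(c["position"]);c["orientation"]=np.array(c["orientation"])
    return c
def ray(c,uv):
    K=np.array(c["intrinsics"]);p=cv2.undistortPoints(np.array([[uv]],float),K,np.array([c["k1"],0,0,0.]))[0,0]
    # exact inverse of radial model
    d=np.array([(uv[0]-K[0,2])/K[0,0],(uv[1]-K[1,2])/K[1,1]]);x=d.copy()
    for _ in range(50): x=d/(1+c["k1"]*(x@x))
    v=c["orientation"]@np.array([x[0],-x[1],-1.]);return c["position"],v/np.linalg.norm(v)
def plane(c,uv,z):
    o,v=ray(c,uv);return o+v*(z-o[2])/v[2]
def tri(a,ua,b,ub):
    o1,v1=ray(a,ua);o2,v2=ray(b,ub);t=np.linalg.lstsq(np.c_[v1,-v2],o2-o1,rcond=None)[0]
    p,q=o1+t[0]*v1,o2+t[1]*v2;return (p+q)/2,np.linalg.norm(p-q)
def proj(c,P):
    p=c["orientation"].T@(np.array(P)-c["position"]);x=np.array([p[0],-p[1]])/-p[2];x=x*(1+c["k1"]*(x@x))
    K=np.array(c["intrinsics"]);return K[0,0]*x[0]+K[0,2],K[1,1]*x[1]+K[1,2]
def save(n,c,box=None,s=1):
    im=c["img"]
    if box: im=im[box[1]:box[3],box[0]:box[2]]
    im=cv2.resize(im,None,fx=s,fy=s,interpolation=cv2.INTER_CUBIC);cv2.imwrite("pics/%s.png"%n,im[:,:,::-1])
E
python3 - <<'E'
from h import *
import pickle
np.set_printoptions(precision=4,suppress=True)
D={}
for n in("top","side","wrist"):
    c=grab(n);save(n+"0",c);D[n]=c;print(n,c["position"],c["orientation"].tolist(),c["k1"],np.array(c["intrinsics"]).tolist())
pickle.dump(D,open("d0.pkl","wb"))
s=bot.observe();print(s["tcp_pos"],s["ee_rot"],s["time"],s["finger_gap"])
E
```

```text
pics
top [ 0.4829 -0.0023  1.0499] [[-0.0061024557074959955, 0.9944997723192903, -0.10456080953788408], [-0.9998967673886952, -0.0074286942274962905, -0.012299149064551748], [-0.013008251226654147, 0.10447496044006903, 0.9944424407883397]] -0.10289803408177128 [[459.2393288111793, 0.0, 314.3860419199446], [0.0, 459.2393288111793, 242.14436622043928], [0.0, 0.0, 1.0]]
side [0.1563 0.6272 0.5469] [[-0.8267739990401596, 0.3222453014969885, -0.4610886250757623], [-0.5622730144599397, -0.4484180985184795, 0.694816714055731], [0.017140937001062357, 0.8337140844343377, 0.5519302616223715]] -0.012787916123719548 [[440.0326932701446, 0.0, 316.2707489422538], [0.0, 440.0326932701446, 244.94496121217415], [0.0, 0.0, 1.0]]
wrist [ 0.2497 -0.4963  0.3837] [[0.3203596326762969, 0.9093368834292498, 0.2654734227501591], [-0.9472958518364863, 0.3076775429298041, 0.0892474014751255], [-0.0005242565133844156, -0.280073136897945, 0.9599785222301853]] -0.057613653412587125 [[427.4920729935994, 0.0, 318.61721036975314], [0.0, 427.4920729935994, 248.3334072611664], [0.0, 0.0, 1.0]]
[ 0.1755 -0.521   0.2182] [[ 0.9477  0.3191 -0.0002]
 [ 0.3191 -0.9477  0.0009]
 [ 0.0001 -0.0009 -1.    ]] 0.15 0.09277768838598903
```

View pics/top0.png

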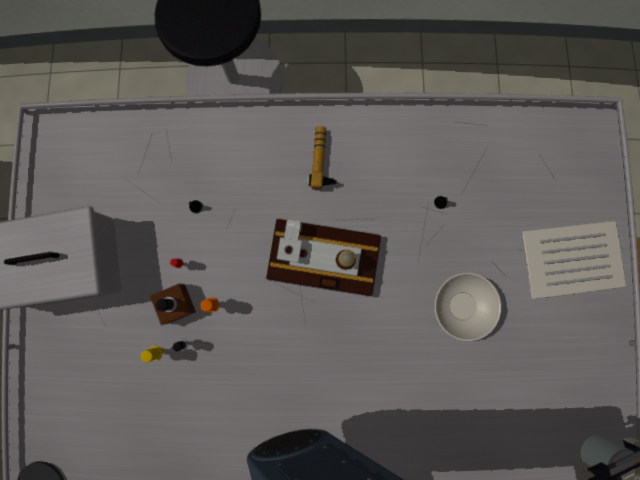

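View pics/side0.png

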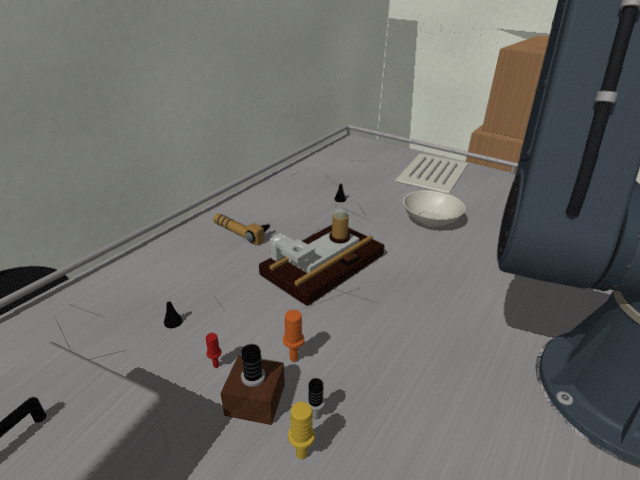

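The top view shows the lamp base around (325,257) with the flange hole near (290,250), the slide hole near (303,253) and the lamp tube near (347,258). The wooden stand is at (172,304).

Pin candidates in the side view are:
- black in the stand (252,365)
- small black (316,393)
- orange (293,333)
- red (213,348)
- yellow (302,427)

The larger black one, in the stand, fits the description. I'll confirm it in an enlarged crop.

```bash
python3 - <<'E'
import pickle
from h import *
D=pickle.load(open("d0.pkl","rb"))
t,s=D["top"],D["side"]
a=cv2.resize(t["img"][205:305,255:395],None,fx=5,fy=5,interpolation=cv2.INTER_CUBIC)
b=cv2.resize(t["img"][280:370,135:225],None,fx=3,fy=3,interpolation=cv2.INTER_CUBIC)
d=cv2.resize(s["img"][330:450,200:340],None,fx=2.25,fy=2.25,interpolation=cv2.INTER_CUBIC)
e=cv2.resize(s["img"][200:310,250:395],None,fx=2.5,fy=2.5,interpolation=cv2.INTER_CUBIC)
im=np.zeros((600,800,3),np.uint8)
def put(x,y,m,g=1.6):
    h,w=min(m.shape[0],600-y),min(m.shape[1],800-x);im[y:y+h,x:x+w]=np.clip(m[:h,:w].astype(float)*g,0,255)
a=cv2.resize(t["img"][210:300,260:390],None,fx=3.4,fy=3.4,interpolation=cv2.INTER_CUBIC)
put(0,0,a);put(450,0,b,2);put(0,310,d);put(420,310,e,1.3)
cv2.imwrite("pics/crop1.png",im[:,:,::-1])
E
```

```text
(no output)
```

View pics/crop1.png

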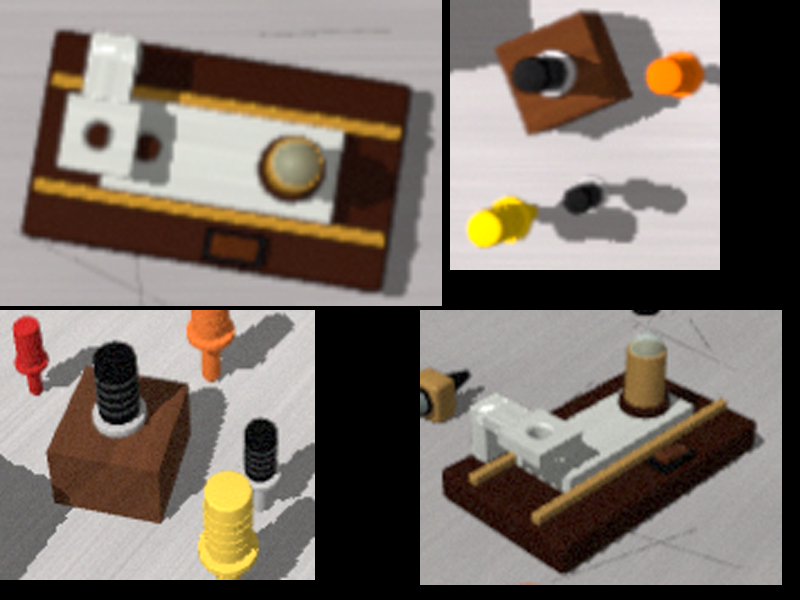

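The crop confirms it: the pin is the larger black one in the stand, with its top at top (162,305) and side (252,348). The small black one stands on the trolley. The eye is at top (289,250) and side (298,249), and the slide hole is partly hidden at top (303,253).

```bash
python3 - <<'E'
import pickle
from h import *
np.set_printoptions(precision=4,suppress=True)
D=pickle.load(open("d0.pkl","rb"))
t,s=D["top"],D["side"]
print("pin top",tri(t,(161.7,305),s,(251.6,347.8)))
print("eye",tri(t,(288.8,250),s,(298.4,248.8)))
print("eye pl",plane(t,(288.8,250),.078),plane(s,(298.4,248.8),.078))
# corners of base by brown mask
img=cv2.cvtColor(t["img"],cv2.COLOR_RGB2HSV)
for nm,c,seed in(("top",t,(325,257)),("stand",t,(172,304))):
    hsv=img
    m=((hsv[...,0]<15)&(hsv[...,1]>100)&(hsv[...,2]<130)).astype(np.uint8)
    roi=np.zeros_like(m)
    x,y=seed;w=70 if nm=="top" else 24
    roi[y-w:y+w,x-w:x+w]=1
    ys,xs=np.nonzero(m*roi);r=cv2.minAreaRect(np.c_[xs,ys].astype(np.float32));b=cv2.boxPoints(r)
    z=.03 if nm=="top" else .05
    P=np.array([plane(c,p,z) for p in b]);print(nm,r);print(P[:,:2],P.mean(0),np.linalg.norm(P-np.roll(P,-1,0),axis=1))
    for i in (0,1): d=P[i+1]-P[i];print("ang",np.degrees(np.arctan2(d[1],d[0])))
print("tube lens",plane(t,(346.8,259.4),.105))
print("slhole",plane(t,(303.2,253.2),.046))
print("small",plane(t,(180,346),.05),"orange",plane(t,(209,305),.06),"red",plane(t,(176,263),.04))
E
```

```text
pin top (array([0.4542, 0.3279, 0.1052]), np.float64(0.0021141880556848447))
eye (array([0.5695, 0.0648, 0.0757]), np.float64(0.0013866132995551802))
eye pl [0.5687 0.0643 0.078 ] [0.5681 0.0679 0.078 ]
top ((323.46337890625, 256.8541259765625), (106.09062194824219, 60.54985809326172), 9.090276718139648)
[[ 0.51    0.1177]
 [ 0.6441  0.0967]
 [ 0.6043 -0.1379]
 [ 0.4715 -0.1141]] [ 0.5575 -0.0094  0.03  ] [0.1357 0.238  0.135  0.235 ]
ang -8.895153098386007
ang -99.61758735375926
stand ((172.1724090576172, 303.4310607910156), (32.12529373168945, 36.39628601074219), 68.19859313964844)
[[0.4729 0.3751]
 [0.5026 0.2993]
 [0.4376 0.2716]
 [0.4078 0.3468]] [0.4552 0.3232 0.05  ] [0.0814 0.0707 0.0809 0.071 ]
ang -68.57721796864527
ang -156.95893974427733
tube lens [ 0.546  -0.0571  0.105 ]
slhole [0.5642 0.0349 0.046 ]
small [0.3628 0.3042 0.05  ] orange [0.4522 0.2384 0.06  ] red [0.5446 0.3193 0.04  ]
```

Checks: the pin top stands at 0.105 m against 0.104 expected. The eye at (0.5695, 0.0648) agrees with base centre + 75 mm, and the base measures 237×135 mm at yaw ≈ −9.3°. The slide needs roughly 29 mm. I'll move above the lamp with the tool yaw aligned to the base.

```bash
python3 -m handwheel '[{"xyz":[0,0,-0.015],"twist":[0,0,0.163],"fingers":1},{"xyz":[0,0,-0.015],"twist":[0,0,0.163],"fingers":1},{"xyz":[0,0,-0.01],"twist":[0,0,0.162],"fingers":1},{"xyz":[0.0194,-0.0384,0],"twist":[0,0,0],"fingers":1},{"xyz":[0.0194,-0.0384,0],"twist":[0,0,0],"fingers":1}]' >/dev/null
python3 -m handwheel '[{"xyz":[0.0194,-0.0384,0],"twist":[0,0,0],"fingers":1},{"xyz":[0.0194,-0.0384,0],"twist":[0,0,0],"fingers":1},{"xyz":[0.0194,-0.0384,0],"twist":[0,0,0],"fingers":1},{"xyz":[0.0194,-0.0384,0],"twist":[0,0,0],"fingers":1},{"xyz":[0.0194,-0.0384,0],"twist":[0,0,0],"fingers":1}]'
python3 -m handwheel '[{"xyz":[0.0194,-0.0384,0],"twist":[0,0,0],"fingers":1},{"xyz":[0.0194,-0.0384,0],"twist":[0,0,0],"fingers":1},{"xyz":[0.0194,-0.0384,0],"twist":[0,0,0],"fingers":1},{"xyz":[0.0194,-0.0384,0],"twist":[0,0,0],"fingers":1},{"xyz":[0.0194,-0.0384,0],"twist":[0,0,0],"fingers":1}]' >/dev/null
python3 -m handwheel '[{"xyz":[0.0194,-0.0384,0],"twist":[0,0,0],"fingers":1},{"xyz":[0.0194,-0.0384,0],"twist":[0,0,0],"fingers":1},{"xyz":[0.0194,-0.0384,0],"twist":[0,0,0],"fingers":1},{"xyz":[0,0,0],"twist":[0,0,0],"fingers":1},{"xyz":[0,0,0],"twist":[0,0,0],"fingers":1}]'
python3 - <<'E'
from h import *
import pickle
c=grab("wrist");save("w1",c);pickle.dump(c,open("w1.pkl","wb"))
s=bot.observe();print(s["tcp_pos"],s["ee_rot"],s["q"])
E
```

```text
time: 1.4
tcp_pos: [0.3538, -0.2768, 0.2586]
ee_rot: [[0.987, -0.163, -0.0], [-0.163, -0.987, 0.0], [-0.0, -0.0, -1.0]]
force: [-0.0, -1.0, -0.2]
finger_gap: 0.093
finger_force: 0.0
time: 2.65
tcp_pos: [0.5558, -0.0005, 0.2583]
ee_rot: [[0.987, -0.162, -0.001], [-0.162, -0.987, -0.0], [-0.001, 0.0, -1.0]]
force: [-0.2, 0.5, 0.1]
finger_gap: 0.0926
finger_force: 0.0
[ 0.55574234 -0.00083812  0.25850394] [[ 9.86625364e-01 -1.63003343e-01 -5.48097889e-04]
 [-1.63003444e-01 -9.86625490e-01 -1.43051437e-04]
 [-5.17449486e-04  2.30480020e-04 -9.99999840e-01]] [-8.51830061e-02  3.23519010e-01  1.58800014e+00 -2.00664695e-04
  1.23060745e+00  1.64941434e+00]
```

View pics/w1.png

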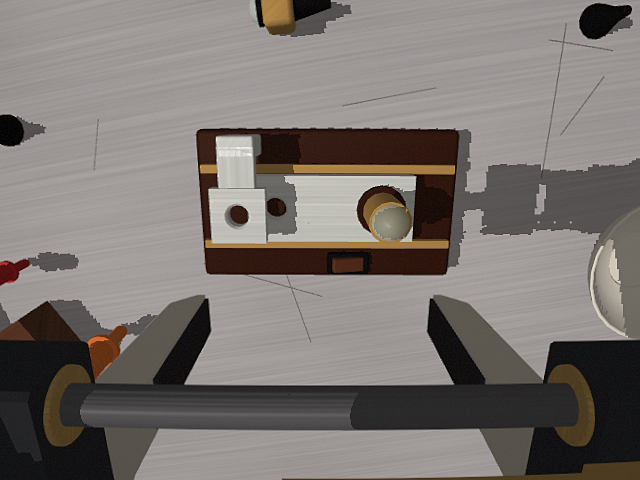

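The wrist view shows the eye at about (237,215), the slide hole at about (277,207) beside the flange edge, the lens at about (391,222), and the base edges aligned with the image. I'll now measure these from the masks.

```bash
python3 - <<'E'
from h import *
import pickle
np.set_printoptions(precision=4,suppress=True)
c=pickle.load(open("w1.pkl","rb"));D=pickle.load(open("d0.pkl","rb"));t=D["top"];sd=D["side"]
g=cv2.cvtColor(c["img"],cv2.COLOR_RGB2GRAY);hsv=cv2.cvtColor(c["img"],cv2.COLOR_RGB2HSV)
def blob(x0,y0,x1,y1,f):
    m=np.zeros(g.shape,np.uint8);m[y0:y1,x0:x1]=f[y0:y1,x0:x1]
    n,l,st,ce=cv2.connectedComponentsWithStats(m);i=1+np.argmax(st[1:,4]);k=cv2.findContours((l==i).astype(np.uint8),0,1)[0][0]
    return st[i],ce[i],cv2.minEnclosingCircle(k)
for thr in(80,110,130):
  print(thr,"eye",blob(222,196,254,236,g<thr));print("slot",blob(264,192,295,222,g<thr))
# base rect
m=((hsv[...,0]<15)&(hsv[...,1]>100)&(hsv[...,2]<130)).astype(np.uint8);m[:120]=0;m[280:]=0;m[:,:190]=0;m[:,470:]=0
ys,xs=np.nonzero(m);r=cv2.minAreaRect(np.c_[xs,ys].astype(np.float32));P=np.array([plane(c,p,.03) for p in cv2.boxPoints(r)])
print(P,P.mean(0),np.linalg.norm(P-np.roll(P,-1,0),axis=1))
print(g[207,262:296],g[216,218:258])
lens=(391,222)
print("eye wrist/top",tri(c,(238,215.5),t,(288.8,250)),tri(c,(238,215.5),sd,(298.4,248.8)),plane(c,(238,215.5),.078))
print("lens",tri(c,lens,t,(346.8,259.4)))
print("sl",plane(c,(277,207),.046))
E
```

```text
80 eye (array([229, 206,  19,  18, 275], dtype=int32), array([238.48  , 214.4691]), ((238.5, 214.5), 10.12432861328125))
slot (array([266, 198,  21,  19, 311], dtype=int32), array([275.7814, 206.8424]), ((276.0, 206.5), 10.965956687927246))
110 eye (array([226, 205,  22,  22, 354], dtype=int32), array([237.1158, 215.3814]), ((236.54054260253906, 216.40541076660156), 11.424224853515625))
slot (array([265, 192,  30,  30, 879], dtype=int32), array([279.8464, 206.3925]), ((279.5, 206.5), 20.506195068359375))
130 eye (array([225, 205,  24,  22, 406], dtype=int32), array([236.3941, 215.6379]), ((236.5, 215.5), 11.85336971282959))
slot (array([265, 192,  30,  30, 889], dtype=int32), array([279.6794, 206.3915]), ((279.5, 206.5), 20.506195068359375))
[[ 0.5139  0.1268  0.03  ]
 [ 0.6469  0.0945  0.03  ]
 [ 0.6094 -0.1362  0.03  ]
 [ 0.4725 -0.1261  0.03  ]] [ 0.5606 -0.0102  0.03  ] [0.1369 0.2338 0.1373 0.2563]
[190 193 203 113  91  39  13  17  19  13  19  17  18  12  16  12  30  32
  33  34  32  31  14   4  76 101 104 106 102 105 103 102 101  89] [194 194 192 194 194 200 163 115 113 103  90  93  59  27  33  31  36  32
  35  31  33  34  33  35  34  33  33  33  26  52 114 201 207 194 193 193
 191 191 191 192]
eye wrist/top (array([0.5699, 0.0656, 0.0682]), np.float64(0.001412903258206508)) (array([0.5711, 0.0644, 0.0749]), np.float64(0.0008217342350125546)) [0.572 0.064 0.078]
lens (array([ 0.5475, -0.0588,  0.0839]), np.float64(0.0009639227884064782))
sl [0.5682 0.0349 0.046 ]
```

```bash
python3 -m handwheel '[{"xyz":[0.004,0.0571,0],"twist":[0,0,0],"fingers":1},{"xyz":[0,0,0.045],"twist":[0,0,0],"fingers":1},{"xyz":[0,0,0.045],"twist":[0,0,0],"fingers":1},{"xyz":[0,0,0.045],"twist":[0,0,0],"fingers":1},{"xyz":[0,0,0],"twist":[0,0,0],"fingers":1}]' 20
python3 -m handwheel '[{"xyz":[0,0,0.035],"twist":[0,0,0],"fingers":1},{"xyz":[0,0,0.0275],"twist":[0,0,0],"fingers":1},{"xyz":[0,0,0],"twist":[0,0,0],"fingers":1},{"xyz":[0,0,0],"twist":[0,0,0],"fingers":0.3},{"xyz":[0,0,0],"twist":[0,0,0],"fingers":0.3}]' 20
python3 -m handwheel '[{"xyz":[0,0,0],"twist":[0,0,0],"fingers":0.3},{"xyz":[0,0,0],"twist":[0,0,0],"fingers":0.3},{"xyz":[0,0,0],"twist":[0,0,0],"fingers":0.3},{"xyz":[0,0,0],"twist":[0,0,0],"fingers":0.3},{"xyz":[0,0,0],"twist":[0,0,0],"fingers":0.3}]' 20
python3 - <<'E'
from h import *
np.set_printoptions(precision=4,suppress=True)
c=grab("wrist");save("w2",c);import pickle;pickle.dump(c,open("w2.pkl","wb"))
s=bot.observe();p=s["tcp_pos"];y=np.array([.163,.9866]);e=np.array([.5707,.0648])
print(p,s["force"],"to go along y:",(e-p[:2])@y-.095)
E
```

```text
time: 3.32
tcp_pos: [0.5488, -0.0577, 0.1216]
ee_rot: [[0.986, -0.164, -0.005], [-0.164, -0.986, 0.001], [-0.005, -0.0, -1.0]]
force: [0.1, -0.0, 0.5]
finger_gap: 0.0926
finger_force: 0.0
time: 3.95
tcp_pos: [0.5518, -0.0574, 0.0629]
ee_rot: [[0.987, -0.163, 0.002], [-0.163, -0.987, -0.0], [0.003, 0.0, -1.0]]
force: [-0.2, 0.4, 0.4]
finger_gap: 0.0774
finger_force: 0.0
time: 4.58
tcp_pos: [0.5509, -0.0571, 0.0611]
ee_rot: [[0.987, -0.163, -0.0], [-0.163, -0.987, 0.0], [-0.0, -0.0, -1.0]]
force: [-0.4, 0.0, -0.2]
finger_gap: 0.0339
finger_force: 20.0
[ 0.5509 -0.0571  0.0611] [0.1818 0.2122 0.1063] to go along y: 0.02846491992337573
```

The tube is gripped at 33.9 mm, as expected. Push 28.5 mm along base +y, then look.

```bash
python3 -m handwheel '[{"xyz":[0,-0.0095,0],"twist":[0,0,0],"fingers":0.3},{"xyz":[0,-0.0095,0],"twist":[0,0,0],"fingers":0.3},{"xyz":[0,-0.0095,0],"twist":[0,0,0],"fingers":0.3},{"xyz":[0,0,0],"twist":[0,0,0],"fingers":0.3},{"xyz":[0,0,0],"twist":[0,0,0],"fingers":0.3}]'
python3 - <<'E'
from h import *
import pickle
o=[]
for n,b in(("wrist",(180,90,440,330)),("top",(260,210,390,300)),("side",(250,200,395,310))):
    c=grab(n);pickle.dump(c,open(n+"3.pkl","wb"));m=c["img"][b[1]:b[3],b[0]:b[2]];f=300/m.shape[0];o.append(np.clip(cv2.resize(m,None,fx=f,fy=f,interpolation=cv2.INTER_CUBIC)*1.4,0,255).astype(np.uint8))
im=np.zeros((600,800,3),np.uint8);im[:300,:o[0].shape[1]]=o[0];im[300:,:o[1].shape[1]]=o[1][:300];w=min(800-434,o[2].shape[1]);im[300:,434:434+w]=o[2][:300,:w]
cv2.imwrite("pics/c3.png",im[:,:,::-1])
s=bot.observe();print(s["tcp_pos"],s["force"])
E
```

```text
time: 5.25
tcp_pos: [0.5557, -0.0287, 0.0611]
ee_rot: [[0.987, -0.162, 0.0], [-0.162, -0.987, 0.0], [0.0, -0.0, -1.0]]
force: [1.2, 2.3, -0.6]
finger_gap: 0.0336
finger_force: 20.0
[ 0.55560167 -0.0290213   0.06111544] [ 1.76535614  1.90629589 -1.66451983]
```

View pics/c3.png

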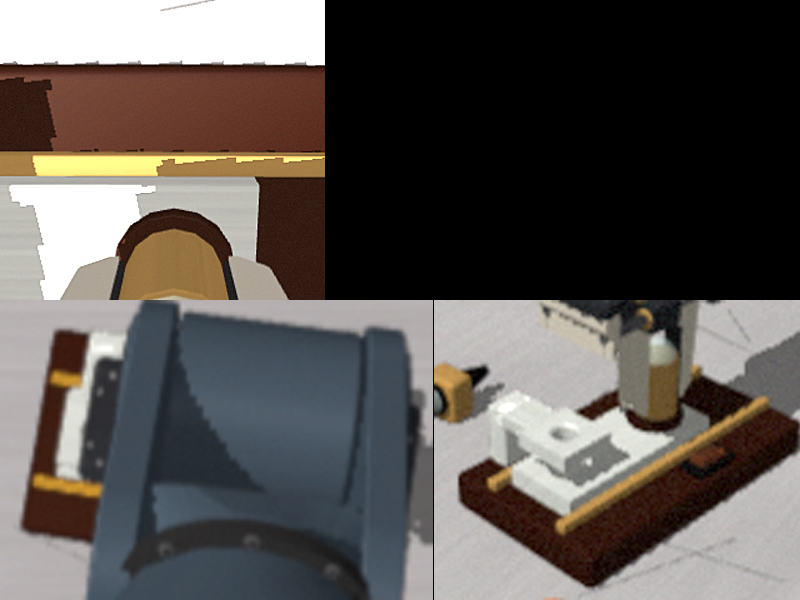

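The slide moved under the flange, with its bright end now showing beyond the flange in the side view around crop (540,490). I'll release, rise, and look straight down through the bracket hole with the wrist camera.

```bash
python3 -m handwheel '[{"xyz":[0,0,0],"twist":[0,0,0],"fingers":0.62},{"xyz":[0,0,0],"twist":[0,0,0],"fingers":0.62},{"xyz":[0,0,0],"twist":[0,0,0],"fingers":0.62},{"xyz":[0,0,-0.04],"twist":[0,0,0],"fingers":0.62},{"xyz":[0,0,-0.05],"twist":[0,0,0],"fingers":0.62}]'
python3 -m handwheel '[{"xyz":[0,0,-0.05],"twist":[0,0,0],"fingers":0.62},{"xyz":[-0.02,-0.02,-0.05],"twist":[0,0,0],"fingers":0.62},{"xyz":[-0.0285,-0.035,-0.01],"twist":[0,0,0],"fingers":0.62},{"xyz":[-0.03,-0.04,0],"twist":[0,0,0],"fingers":0.62},{"xyz":[0,0,0],"twist":[0,0,0],"fingers":0.62}]'
python3 -m handwheel '[{"xyz":[0,0,0],"twist":[0,0,0],"fingers":0.62},{"xyz":[0,0,0],"twist":[0,0,0],"fingers":0.62},{"xyz":[0,0,0],"twist":[0,0,0],"fingers":0.62},{"xyz":[0,0,0],"twist":[0,0,0],"fingers":0.62},{"xyz":[0,0,0],"twist":[0,0,0],"fingers":0.62}]' >/dev/null
python3 - <<'E'
from h import *
import pickle
np.set_printoptions(precision=4,suppress=True)
c=grab("wrist");pickle.dump(c,open("w4.pkl","wb"));print(c["position"],bot.observe()["tcp_pos"])
u=np.round(proj(c,(.5707,.0648,.078))).astype(int);print(u, proj(c,(.5707,.0648,.046)))
x0,y0=u-[40,40];x0=max(x0,0);y0=max(y0,0)
a=np.clip(cv2.resize(c["img"][y0:y0+80,x0:x0+80],None,fx=5,fy=5,interpolation=cv2.INTER_CUBIC)*1.0,0,255)
b=cv2.resize(c["img"],(400,300));im=np.zeros((400,800,3),np.uint8);im[:,:400]=255*(a/255)**.5;im[:300,400:]=b;cv2.imwrite("pics/c4.png",im[:,:,::-1]);print(x0,y0)
E
```

```text
time: 6.02
tcp_pos: [0.5549, -0.029, 0.1515]
ee_rot: [[0.987, -0.163, -0.002], [-0.163, -0.987, 0.0], [-0.002, 0.0, -1.0]]
force: [0.7, -0.0, 0.2]
finger_gap: 0.0577
finger_force: 0.0
time: 6.65
tcp_pos: [0.4923, 0.0794, 0.2615]
ee_rot: [[0.987, -0.16, 0.0], [-0.16, -0.987, 0.0], [0.0, -0.0, -1.0]]
force: [-0.2, 0.1, 0.5]
finger_gap: 0.0574
finger_force: 0.0
[0.5709 0.0646 0.4267] [0.4936 0.0773 0.2611]
[318 125] (np.float64(318.1101591298116), np.float64(124.60353224006829))
278 85
```

View pics/c4.png

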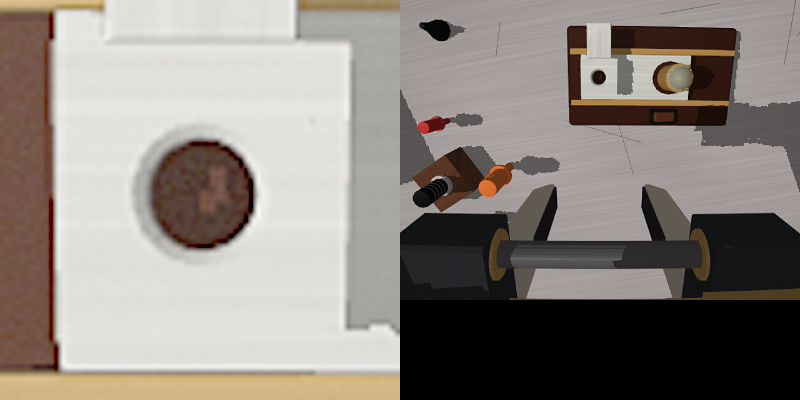

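Seen straight down, the bracket hole (crop centre (204,193), about pixel (318,124)) shows only bakelite, so the slide hole lies under it within about 1.5 mm. Its position agrees with the predicted eye. The next view puts the wrist camera over the pin from the same relative pose.

```bash
python3 -m handwheel '[{"xyz":[-0.026,-0.0397,0],"twist":[0,0,0],"fingers":0.62},{"xyz":[-0.026,-0.0397,0],"twist":[0,0,0],"fingers":0.62},{"xyz":[-0.026,-0.0397,0],"twist":[0,0,0],"fingers":0.62},{"xyz":[-0.026,-0.0397,0],"twist":[0,0,0],"fingers":0.62},{"xyz":[-0.026,-0.0397,0],"twist":[0,0,0],"fingers":0.62}]'
python3 -m handwheel '[{"xyz":[-0.0275,-0.0398,0],"twist":[0,0,0],"fingers":0.62},{"xyz":[0,0,0],"twist":[0,0,0],"fingers":0.62},{"xyz":[0,0,0],"twist":[0,0,0],"fingers":0.62},{"xyz":[0,0,0],"twist":[0,0,0],"fingers":0.62},{"xyz":[0,0,0],"twist":[0,0,0],"fingers":0.62}]'
python3 - <<'E'
from h import *
import pickle
np.set_printoptions(precision=4,suppress=True)
c=grab("wrist");pickle.dump(c,open("w5.pkl","wb"));print(c["position"],bot.observe()["tcp_pos"])
u=np.round(proj(c,(.4548,.3265,.08))).astype(int);print(u)
x0,y0=u-[60,50];x0=max(x0,0);y0=max(y0,0);print(x0,y0)
a=cv2.resize(c["img"][y0:y0+100,x0:x0+120],None,fx=5,fy=5,interpolation=cv2.INTER_CUBIC)
cv2.imwrite("pics/c5.png",(255*(a/255.)**.6)[:,:,::-1])
E
```

```text
time: 7.95
tcp_pos: [0.3968, 0.2958, 0.2613]
ee_rot: [[0.987, -0.162, 0.0], [-0.162, -0.987, 0.0], [0.0, -0.0, -1.0]]
force: [1.0, 0.5, 0.3]
finger_gap: 0.0579
finger_force: 0.0
time: 8.57
tcp_pos: [0.3773, 0.3375, 0.2612]
ee_rot: [[0.987, -0.164, 0.0], [-0.164, -0.987, 0.0], [0.0, -0.0, -1.0]]
force: [0.8, -0.0, 0.1]
finger_gap: 0.0576
finger_force: 0.0
[0.4545 0.3247 0.4268] [0.3772 0.3376 0.2612]
[316 124]
256 74[ WARN:0@0.650] global loadsave.cpp:1063 imwrite_ Unsupported depth image for selected encoder is fallbacked to CV_8U.
```

View pics/c5.png

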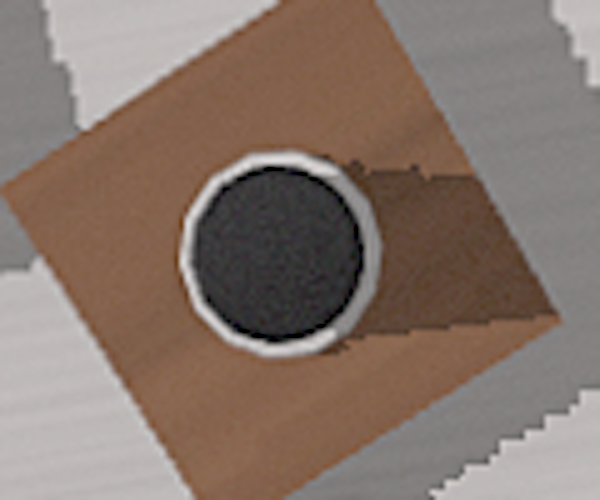

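The picture shows the black grip top at crop (278,253), pixel ≈ (311.2,124.2). It is concentric with its nickel collar at (280,253) and with the stand, so the pin stands upright.

```bash
python3 - <<'E'
from h import *
import pickle
np.set_printoptions(precision=4,suppress=True)
c=pickle.load(open("w5.pkl","rb"));d=pickle.load(open("w4.pkl","rb"));sd=pickle.load(open("d0.pkl","rb"))["side"]
p=plane(c,(311.2,124.2),.104);q=plane(c,(311.7,124.2),.056);e=plane(d,(318,123.6),.078)
print("pin",p,q,"tri",tri(c,(311.2,124.2),sd,(251.6,347.8)),"eye",e,tri(d,(318,123.6),sd,(298.4,248.8)))
s=bot.observe();R=np.array(s["ee_rot"]);t=np.array(s["tcp_pos"]);pp=np.r_[(p+q)[:2]/2,.061]
print("to grasp, tool axes",R.T@(pp-t),"carry pin->eye tool axes",R.T@np.r_[e[:2]-pp[:2],0])
E
```

```text
pin [0.4555 0.3299 0.104 ] [0.4556 0.3302 0.056 ] tri (array([0.4551, 0.3294, 0.1061]), np.float64(0.0012462260209181843)) eye [0.5715 0.0647 0.078 ] (array([0.5711, 0.0645, 0.075 ]), np.float64(0.0008893539471308071))
to grasp, tool axes [ 0.0785 -0.0053  0.2002] carry pin->eye tool axes [0.1578 0.2428 0.    ]
```

```bash
python3 -m handwheel '[{"xyz":[0.04,-0.0053,0],"twist":[0,0,0],"fingers":0.62},{"xyz":[0.0385,0,0],"twist":[0,0,0],"fingers":0.62},{"xyz":[0,0,0.04],"twist":[0,0,0],"fingers":0.62},{"xyz":[0,0,0.05],"twist":[0,0,0],"fingers":0.62},{"xyz":[0,0,0.03],"twist":[0,0,0],"fingers":0.62}]'
python3 -m handwheel '[{"xyz":[0,0,0.03],"twist":[0,0,0],"fingers":0.62},{"xyz":[0,0,0.03],"twist":[0,0,0],"fingers":0.62},{"xyz":[0,0,0.02],"twist":[0,0,0],"fingers":0.62},{"xyz":[0,0,0],"twist":[0,0,0],"fingers":0.62},{"xyz":[0,0,0],"twist":[0,0,0],"fingers":0.2}]' 25
python3 -m handwheel '[{"xyz":[0,0,0],"twist":[0,0,0],"fingers":0.2},{"xyz":[0,0,0],"twist":[0,0,0],"fingers":0.2},{"xyz":[0,0,0],"twist":[0,0,0],"fingers":0.2},{"xyz":[0,0,0],"twist":[0,0,0],"fingers":0.2},{"xyz":[0,0,0],"twist":[0,0,0],"fingers":0.2}]' 25
```

```text
time: 9.25
tcp_pos: [0.4547, 0.3298, 0.1389]
ee_rot: [[0.987, -0.163, -0.002], [-0.163, -0.987, -0.001], [-0.002, 0.001, -1.0]]
force: [-0.1, 0.7, -0.0]
finger_gap: 0.0577
finger_force: 0.0
time: 9.88
tcp_pos: [0.4557, 0.3308, 0.062]
ee_rot: [[0.987, -0.163, 0.001], [-0.163, -0.987, 0.001], [0.001, -0.001, -1.0]]
force: [0.2, -0.2, 0.1]
finger_gap: 0.0511
finger_force: 0.0
time: 10.5
tcp_pos: [0.4554, 0.3308, 0.0616]
ee_rot: [[0.987, -0.162, 0.0], [-0.162, -0.987, 0.0], [0.0, -0.0, -1.0]]
force: [-0.6, -1.7, 5.8]
finger_gap: 0.0257
finger_force: 25.0
```

```bash
python3 -m handwheel '[{"xyz":[0,0,-0.02],"twist":[0,0,0],"fingers":0.2},{"xyz":[0,0,-0.035],"twist":[0,0,0],"fingers":0.2},{"xyz":[0,0,-0.04],"twist":[0,0,0],"fingers":0.2},{"xyz":[0,0,-0.04],"twist":[0,0,0],"fingers":0.2},{"xyz":[0.018,0.0278,0],"twist":[0,0,0],"fingers":0.2}]'
python3 -m handwheel '[{"xyz":[0.028,0.043,0],"twist":[0,0,0],"fingers":0.2},{"xyz":[0.028,0.043,0],"twist":[0,0,0],"fingers":0.2},{"xyz":[0.028,0.043,0],"twist":[0,0,0],"fingers":0.2},{"xyz":[0.028,0.043,0],"twist":[0,0,0],"fingers":0.2},{"xyz":[0.0278,0.043,0],"twist":[0,0,0],"fingers":0.2}]'
python3 -m handwheel '[{"xyz":[0,0,0.03],"twist":[0,0,0],"fingers":0.2},{"xyz":[0,0,0.018],"twist":[0,0,0],"fingers":0.2},{"xyz":[0,0,0],"twist":[0,0,0],"fingers":0.2},{"xyz":[0,0,0],"twist":[0,0,0],"fingers":0.2},{"xyz":[0,0,0],"twist":[0,0,0],"fingers":0.2}]'
python3 - <<'E'
from h import *
import pickle
c=grab("wrist");d=grab("side");pickle.dump((c,d),open("w6.pkl","wb"))
s=bot.observe();print(s["tcp_pos"],s["finger_gap"]);tip=np.array(s["tcp_pos"])-[0,0,.055]
print("tip side",proj(d,tip),"eye side",proj(d,(.5715,.0647,.078)),"tip wrist",proj(c,tip))
a=cv2.resize(d["img"][160:280,230:370],(700,600),interpolation=cv2.INTER_CUBIC)[:,:400]
a=cv2.resize(d["img"][170:290,250:350],(500,600),interpolation=cv2.INTER_CUBIC)
b=cv2.resize(c["img"][:400,200:440],(300,500),interpolation=cv2.INTER_CUBIC)
im=np.zeros((600,800,3),np.uint8);im[:,:500]=a;im[:500,500:]=b;cv2.imwrite("pics/c6.png",im[:,:,::-1])
E
```

```text
time: 11.12
tcp_pos: [0.4692, 0.3017, 0.1989]
ee_rot: [[0.987, -0.16, 0.004], [-0.16, -0.987, 0.003], [0.004, -0.003, -1.0]]
force: [0.6, 0.6, -1.0]
finger_gap: 0.0255
finger_force: 25.0
time: 11.75
tcp_pos: [0.5717, 0.0638, 0.1958]
ee_rot: [[0.987, -0.163, -0.001], [-0.163, -0.987, 0.0], [-0.001, -0.0, -1.0]]
force: [0.9, -0.1, -1.1]
finger_gap: 0.0255
finger_force: 25.0
time: 12.38
tcp_pos: [0.5718, 0.0658, 0.149]
ee_rot: [[0.987, -0.162, 0.001], [-0.162, -0.987, 0.0], [0.001, -0.0, -1.0]]
force: [-0.5, 0.2, -2.2]
finger_gap: 0.0255
finger_force: 25.0
[0.57166228 0.06571064 0.14878942] 0.02619843182191284
tip side (np.float64(297.50194416146564), np.float64(240.74568356955734)) eye side (np.float64(297.9362610280991), np.float64(247.46930541862943)) tip wrist (np.float64(318.53353420860714), np.float64(273.08906471108367))
```

View pics/c6.png

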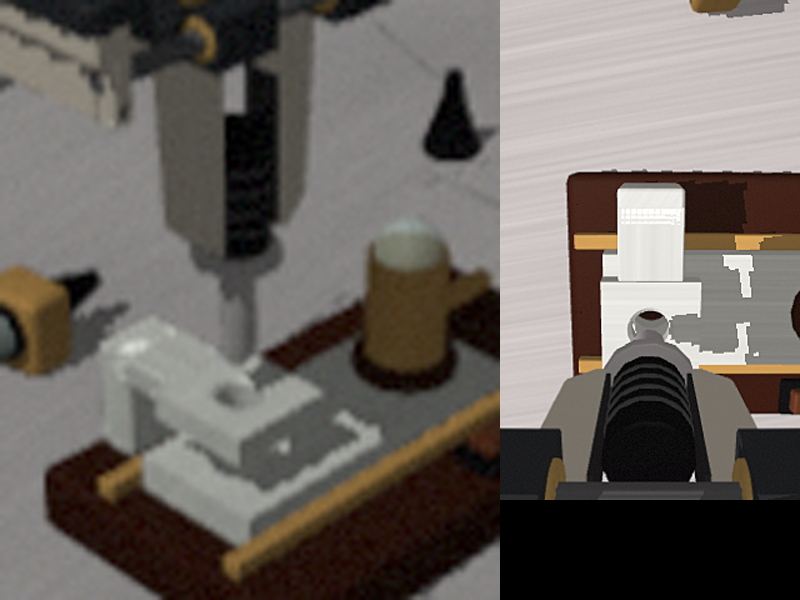

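The held pin is upright. Its tip at side (297.4,241.4) is where the arm's pose predicts, and it lies over the eye at (297.6,248). Insert gently, with a 1 mm correction.

```bash
python3 -m handwheel '[{"xyz":[0,0.001,0],"twist":[0,0,0],"fingers":0.2},{"xyz":[0,0,0.01],"twist":[0,0,0],"fingers":0.2},{"xyz":[0,0,0.008],"twist":[0,0,0],"fingers":0.2},{"xyz":[0,0,0.008],"twist":[0,0,0],"fingers":0.2},{"xyz":[0,0,0],"twist":[0,0,0],"fingers":0.2}]'
```

```text
time: 13.1
tcp_pos: [0.5708, 0.0644, 0.1212]
ee_rot: [[0.987, -0.163, -0.002], [-0.163, -0.987, -0.0], [-0.002, 0.0, -1.0]]
force: [0.7, -0.1, -1.7]
finger_gap: 0.0256
finger_force: 25.0
```

```bash
python3 -m handwheel '[{"xyz":[0,0,0.004],"twist":[0,0,0],"fingers":0.2},{"xyz":[0,0,0.004],"twist":[0,0,0],"fingers":0.2},{"xyz":[0,0,0.004],"twist":[0,0,0],"fingers":0.2},{"xyz":[0,0,0],"twist":[0,0,0],"fingers":0.2},{"xyz":[0,0,0],"twist":[0,0,0],"fingers":0.2}]'
```

```text
time: 13.72
tcp_pos: [0.5713, 0.0645, 0.1102]
ee_rot: [[0.987, -0.162, 0.0], [-0.162, -0.987, 0.0], [0.0, -0.0, -1.0]]
force: [0.1, -0.6, -1.8]
finger_gap: 0.0255
finger_force: 25.0
```

```bash
python3 -m handwheel '[{"xyz":[0,0,0.004],"twist":[0,0,0],"fingers":0.2},{"xyz":[0,0,0.004],"twist":[0,0,0],"fingers":0.2},{"xyz":[0,0,0.004],"twist":[0,0,0],"fingers":0.2},{"xyz":[0,0,0.003],"twist":[0,0,0],"fingers":0.2},{"xyz":[0,0,0],"twist":[0,0,0],"fingers":0.2}]'
```

```text
time: 14.35
tcp_pos: [0.5711, 0.0645, 0.0948]
ee_rot: [[0.987, -0.162, -0.0], [-0.162, -0.987, 0.0], [-0.0, 0.0, -1.0]]
force: [-0.0, -0.8, -1.0]
finger_gap: 0.0257
finger_force: 25.0
```

Free so far, with the tip at about 0.040, inside the slide hole. Down the last 6 mm to seat the collar.

```bash
python3 -m handwheel '[{"xyz":[0,0,0.003],"twist":[0,0,0],"fingers":0.2},{"xyz":[0,0,0.0015],"twist":[0,0,0],"fingers":0.2},{"xyz":[0,0,0.001],"twist":[0,0,0],"fingers":0.2},{"xyz":[0,0,0],"twist":[0,0,0],"fingers":0.2},{"xyz":[0,0,0],"twist":[0,0,0],"fingers":0.2}]'
```

```text
time: 14.98
tcp_pos: [0.5713, 0.0645, 0.0897]
ee_rot: [[0.987, -0.163, 0.0], [-0.163, -0.987, 0.0], [0.0, -0.0, -1.0]]
force: [0.1, -0.4, -1.7]
finger_gap: 0.0254
finger_force: 25.0
```

Within about 1 mm of seated. Release, let it settle, and withdraw upward.

```bash
python3 -m handwheel '[{"xyz":[0,0,0.0005],"twist":[0,0,0],"fingers":0.2},{"xyz":[0,0,0],"twist":[0,0,0],"fingers":0.55},{"xyz":[0,0,0],"twist":[0,0,0],"fingers":0.55},{"xyz":[0,0,0],"twist":[0,0,0],"fingers":0.55},{"xyz":[0,0,0],"twist":[0,0,0],"fingers":0.55}]'
python3 -m handwheel '[{"xyz":[0,0,-0.02],"twist":[0,0,0],"fingers":0.55},{"xyz":[0,0,-0.04],"twist":[0,0,0],"fingers":0.55},{"xyz":[0,0,-0.05],"twist":[0,0,0],"fingers":0.55},{"xyz":[0,0,-0.05],"twist":[0,0,0],"fingers":0.55},{"xyz":[-0.04,0,-0.01],"twist":[0,0,0],"fingers":0.55}]'
python3 -m handwheel '[{"xyz":[-0.039,0,0],"twist":[0,0,0],"fingers":0.55},{"xyz":[0,0,0],"twist":[0,0,0],"fingers":0.55},{"xyz":[0,0,0],"twist":[0,0,0],"fingers":0.55},{"xyz":[0,0,0],"twist":[0,0,0],"fingers":0.55},{"xyz":[0,0,0],"twist":[0,0,0],"fingers":0.55}]'
python3 - <<'E'
from h import *
c=grab("wrist");d=grab("side")
for z in(.078,.084,.132):print(z,proj(d,(.5713,.0645,z)),proj(c,(.5713,.0645,z)))
a=cv2.resize(d["img"][170:290,250:350],(500,600),interpolation=cv2.INTER_CUBIC)
b=cv2.resize(c["img"][60:220,260:380],(300,400),interpolation=cv2.INTER_CUBIC)
im=np.zeros((600,800,3),np.uint8);im[:,:500]=a;im[:400,500:]=b;cv2.imwrite("pics/c7.png",im[:,:,::-1])
E
```

```text
time: 15.6
tcp_pos: [0.5712, 0.0645, 0.0891]
ee_rot: [[0.987, -0.162, -0.0], [-0.162, -0.987, 0.0], [-0.0, -0.0, -1.0]]
force: [-1.0, -0.4, 0.4]
finger_gap: 0.0506
finger_force: 0.0
time: 16.23
tcp_pos: [0.5336, 0.0708, 0.2622]
ee_rot: [[0.987, -0.163, 0.006], [-0.163, -0.987, 0.0], [0.006, -0.001, -1.0]]
force: [-0.8, -0.1, -0.1]
finger_gap: 0.0512
finger_force: 0.0
time: 16.85
tcp_pos: [0.4938, 0.0772, 0.2588]
ee_rot: [[0.987, -0.163, -0.0], [-0.163, -0.987, -0.0], [-0.0, 0.0, -1.0]]
force: [0.1, 0.3, -0.2]
finger_gap: 0.0512
finger_force: 0.0
0.078 (np.float64(298.0826022334224), np.float64(247.4559652229633)) (np.float64(318.17487074230763), np.float64(123.882604953303))
0.084 (np.float64(298.0647194370638), np.float64(244.83873052697191)) (np.float64(318.1733112294892), np.float64(123.87788258811182))
0.132 (np.float64(297.9170413283292), np.float64(223.132394250354)) (np.float64(318.1585303816244), np.float64(123.83312476103096))
```

View pics/c7.png

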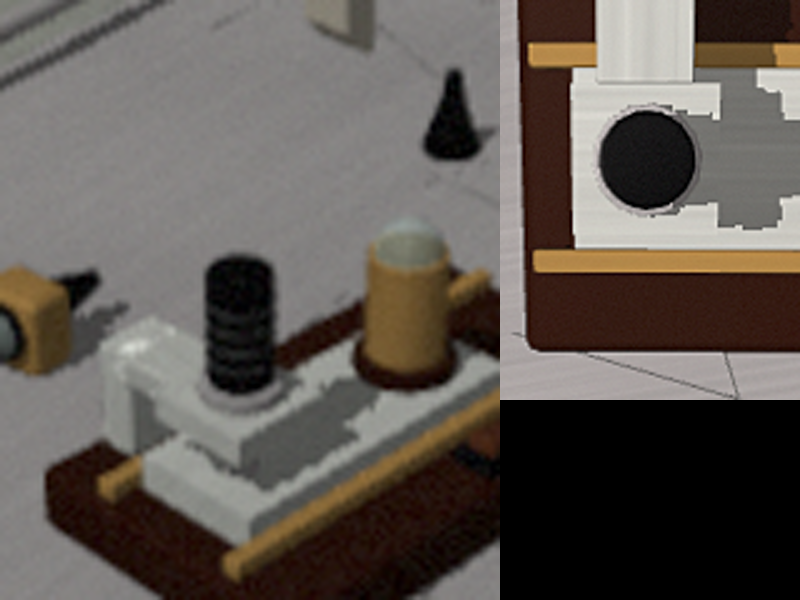

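The pin is upright with its collar flat on the flange. The grip top at side (298,223.5) matches the seated prediction of (297.9,223.1), and in the wrist view it is concentric at (318.5,124). The arm is clear, so I'm handing in.

```bash
python3 -c "
from bench import bot
print(bot.close_job())"
```

```text
the job is handed in; nothing more can be done
None
```

The job is handed in at about 17 s: the slide hole is under the bracket hole, the pin is through both with its collar flat on the bracket, the gripper is clear, and the arm touched nothing else on the way; no verdict came back.

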